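# Lift a moulded specimen out of its die with cross-lock tweezers

### The job

Take the self-closing tweezers off their stand by squeezing the two blue bows, lower the open tips around the fin of the yellow specimen in the steel die, and let go so that the spring grips the fin. Then take the tweezers by the blue tail block, lift the specimen out and set it down gently, not dropped, flat and wholly inside the red outline on the loading platform with its edges parallel to the outline, and leave it there standing in the tweezers' grip. Never touch the yellow specimen with the fingers, and leave the green specimen and everything else where it is.

Things in the scene. Friction and masses are not known exactly. Their poses are not given: they have to be found in the camera images.
- tweezers: Loose upright cross-lock tweezers, 96 mm tall, about 63 g, tips down, clipped to the stand's fin. Origin: midway between the tips' lower ends; z up to the tail, y the squeezing direction. Two crossed arms hinge 76 mm above the tips. Each tip is 5 mm thick (y), 20 mm wide (x), 17 mm high. Let go, they close on an 8 mm fin with about 3 N a side and stand upright by themselves.
- bows (a point): Midway between the two blue bow pads, 50 mm above the tips. Pads face outwards along y, 14 mm wide (x), 26 mm high, 43 mm over their outsides when on a fin. Squeezing them along y opens the tips: 10 N a side starts, 13 N fully, then a hard stop at about 38 mm; grip with 18 to 25 N. Fully open the tips are about 23 mm apart inside, 33 mm outside.
- tail (a point): Centre of the blue tail block that joins the arms, 84 mm above the tips: 22 mm in x, 24 mm in y, 24 mm in z (72 to 96 mm above the tips). Rigid: gripping it does not open the tips. Grip it across x (a quarter turn from the bow grasp) with the TCP at its centre: the fingers then pass beside the arms.
- stand: Fixed white block 70 x 56 x 30 mm with a blue-grey stripe, carrying on top an aluminium fin 24 mm (x) x 8 mm (y) x 15 mm high, to which the tweezers are clipped at the start. Origin: centre of the underside. May be turned up to 0.5 rad.
- die: Fixed open steel mould 90 x 130 x 22 mm, two square cavities along its y (centres at y = -29 and +29 mm), each 43 mm square, 12 mm deep (floor 10 mm above the bench); four brass corner pins 6 mm high. Origin: centre of the underside. Left or right of the robot, turned up to 0.4 rad. One cavity holds the yellow, the other the green specimen.
- specimen: Loose yellow moulded specimen, about 30 g: base 40 x 40 x 8 mm, on its top an upright fin 24 mm long (x), 8 mm thick (y), 15 mm high (23 mm overall). Origin: centre of the underside. It lies in one cavity of the die, its base top 4 mm below the die's top; the fin's flat faces look along its y, towards the other specimen. The tips may rest on the base top.
- green_specimen: Green specimen of the same shape in the other cavity of the die; stays there. Origin: centre of the underside.
- outline (a point): Centre of the red painted square outline (60 mm inside) on the platform's aluminium plate, at the plate's surface, 40 mm above the bench; x and y along its edges. The fixed platform is a blue-grey block 140 x 140 mm, to the left or right of the robot on the other side from the die, turned up to 0.4 rad.
- jar: Loose jar with white cap, 52 mm across, 75 mm tall, bystander. Origin: centre of the underside.
- dish: Loose white ceramic dish, 90 mm across, 22 mm high, bystander. Origin: centre of the underside.
- screwdriver: Loose screwdriver, 150 mm long, lying on the bench, bystander. Origin about its middle.
- weight: Loose brass weight, 28 mm across, 38 mm tall, bystander near the robot. Origin: centre of the underside.
Mind the look-alikes: they are no part of the job. Leave any pink or purple look-alike of the part that bears outline alone. Leave any purple or turquoise look-alike of the die alone.

How it is judged:
On the way, in this order (a step that is already met when the one before it is completed fails the run):
1. the tweezers grip the yellow specimen's fin by their own spring while it still lies in the die, and the robot has let go (contact force between tweezers and specimen above 2 N and contact force between the fingers and tweezers below 0.1 N and z of specimen in the frame of die below 0.013 m and distance between specimen and die below 0.05 m and angle between tweezers's own z axis and vertical below 0.15 rad), for 0.2 s.
2. the specimen is lifted clear of the die, hanging in the tweezers (height (world z) of specimen above 0.03 m and contact force between tweezers and specimen above 2 N), for 0.1 s.
At the end, for the whole second after the job is handed in: Yellow specimen at rest, flat (2 mm, 0.05 rad) on the platform, centre within 12 mm of the outline's along each edge, edges parallel within 0.2 rad; still gripped by the upright tweezers (0.15 rad), let go. Green specimen within 10 mm, other bystanders within 20 mm of their starts (x of specimen in the frame of outline between -0.012 and 0.012 m and y of specimen in the frame of outline between -0.012 and 0.012 m and z of specimen in the frame of outline between -0.002 and 0.002 m and (angle between the x axis of specimen and the x axis of outline, either way round below 0.2 rad or angle between the x axis of specimen and the y axis of outline, either way round below 0.2 rad) and angle between specimen's own z axis and vertical below 0.05 rad and angle between tweezers's own z axis and vertical below 0.15 rad and contact force between tweezers and specimen above 2 N and linear speed of specimen below 0.01 m/s and linear speed of tweezers below 0.02 m/s and distance of green_specimen from where it was at the start of the episode below 0.01 m and distance of each of jar, dish, screwdriver, weight from where it was at the start of the episode below 0.02 m); the robot touches nothing.
It fails at once if the fingers touch the yellow specimen (contact force between the fingers and specimen above 0.3 N).
It fails at once if the yellow specimen is tipped by more than 35 degrees (angle between specimen's own z axis and vertical above 0.61 rad).
It fails at once if the yellow specimen is dropped (moving faster than 0.6 m/s with the tweezers not held) (linear speed of specimen above 0.6 m/s and contact force between the fingers and tweezers below 0.1 N).
It fails at once if the green specimen is lifted or knocked out of its place (over 10 mm) (distance of green_specimen from where it was at the start of the episode above 0.01 m).
It fails at once if a bystander is pushed by more than 20 mm (distance of any of jar, dish, screwdriver, weight from where it was at the start of the episode above 0.02 m).
It also fails if it takes over 61 s, if anything falls off the work surface, if the arm or the gripper's body presses on something with over 40 N, if the wrist force passes 120 N, or if a joint passes its speed limit or range.

### The arm

A 6-joint arm with a two-finger parallel gripper is mounted at the origin on the work surface. World frame = base frame: x ahead of the robot, y to its left, z up, the work surface at z = 0. Lengths are in m, angles in rad, forces in N, time in s.
With the tool pointing down it reaches from about 0.325 to 0.875 m from the base axis. Payload 4.4 kg.
Tool frame: the origin (TCP) lies between the finger pads, 19 mm behind the fingertips; this is the grasp point; z points along the fingers, y is the line along which they close (so a half turn about z gives the same grasp; the last joint's range is limited). The gripper opens to 85 mm and grips with 20 to 120 N. Pads are 22 mm wide; open, the fingers measure 114 mm over their backs; the gripper's body (76 mm by 85 mm) begins 54 mm behind the grasp point. The pads swing forward as they close: fully open they stand 13 mm farther back than shut.
Start: joints at [1.016, 0.207, 1.542, -0, 1.393, -0.15], TCP at [0.226, 0.529, 0.25] pointing down, gripper open.
Joint ranges: [-2.73, 2.73], [-0.86, 2.22], [0.23, 2.46], [-1.11, 4.25], [0.08, 2.63], [-2.82, 2.82]. Speed limits (rad/s): [2.79, 2.79, 3.14, 3.14, 3.14, 3.14].

### API

Orientations are given as a rotation vector (axis times angle).
In Python, from plant import env gives the robot as it stands.
- The arm moves only by the tool arm_command, never from a script. Its argument "rows" is a list of rows, each a list of 5 numbers: the opening, from -1 (shut) to 1 (fully open), then the shift along the tool's x, y, z as a fraction of full scale, then the turn about the tool's z as a fraction of full scale. A call has 1 to 8 rows; each row is the pose to reach, as a shift and turn from the pose commanded when the call began, along the tool's axes at that moment; what a row does not reach only later rows make up. Full scale, the value 1, is 20 cm for a shift and 0.5 rad for a turn. A row lasts 1/8 s, in which the tool goes at most 62.5 mm and 10.7 degrees, less where a joint would pass 70% of its speed; a pose out of reach is approached as far as the arm can. A call with a number of a shift or a turn outside -1 to 1 is refused whole. A call with a gripper value outside its range is refused whole. The fingers move at their own pace and stop on an object; "force" is the grip in N (left out, the last holds). Time passes only in rows, so rows that repeat a pose let the fingers close. It gives the time, the measured TCP pose, the force, the opening and the grip force at its end, in the units of the state.
- env.read_state(): the state, without advancing time (a new reading comes with each control period).
- env.capture(name): name is "scene" or "top"; returns the picture (384x512x3 uint8, blue, green, red); there is no depth.
- env.camera_info(name): a dict with "fx", "fy", "cx", "cy" (pixels), "origin" and "orientation" of the camera in the world. Camera axes: x right, y down, z forward; pixel columns grow to the right and rows downward; lengths in m; the calibration is good to about 2 mm. A picture is of the moment at which its call begins. camera_info takes no time and is no camera call.
- env.finish_job(): hands the job in; it is judged then, once.
The state is a dict: "t": time; "joints": joint angles; "qd": joint speeds; "joint_efforts": joint torques, N m; "position": TCP position; "eef_rot": TCP orientation; "contact_force": force on the tool from outside, world axes, zero at the start; "ft_torque": the same for the moment, N m; "grip_width": opening from 0.0 (shut) to 1.0 (fully open); "gripper_force": force on a finger pad.
Only numpy, scipy, OpenCV 4.12 (cv2) and the standard library are available. Lean on these libraries where they do the work, as an engineer would, in place of code of your own. Each camera call takes 0.05 s, during which the arm holds its last target. There are 200 camera calls.

## Working session

There is one attempt and no reset: what is moved stays moved. The work goes in short steps, Python scripts to look and compute and a tool call to move; the robot and the scene stay as the last step left them, time stands still between calls to the robot, and variables do not carry over. Pictures are saved under pics/ and viewed, at most 13 in all, crops included, and the job is handed in when it is done.

Besides the shell and the picture viewer there is one more tool, called after "Call:" by a JSON object that holds its "fn" and its "kwargs", one argument or row to a line. arm_command: Moves the arm, as the interface text tells. Its arguments: {"type":"object","properties":{"rows":{"type":"array","items":{"type":"array","items":{"type":"number","minimum":-1,"maximum":1}}},"force":{"type":"number"}},"required":["rows"]}

```bash
ls; mkdir -p pics
python3 - <<'E'
from plant import env
import cv2,numpy as np
s=env.read_state();print({k:np.round(v,3).tolist() for k,v in s.items()})
for n in("scene","top"):
    im=env.capture(n);cv2.imwrite(f"pics/{n}0.png",im);print(n,env.camera_info(n))
E
```

```text
pics
{'t': 0.0, 'joints': [1.016, 0.207, 1.543, 0.0, 1.393, -0.15], 'qd': [0.001, -0.0, -0.001, -0.001, -0.001, -0.002], 'joint_efforts': [0.0, -38.304, -29.159, -0.0, 0.01, 0.0], 'position': [0.226, 0.528, 0.249], 'eef_rot': [-0.631, -3.077, 0.003], 'contact_force': [0.129, 0.068, 0.084], 'ft_torque': [0.051, 0.019, -0.019], 'gripper_force': 0.0, 'grip_width': 1.001}
scene {'fx': 392.1490026698022, 'fy': 392.1490026698022, 'cx': 254.22727948629932, 'cy': 193.74719746686867, 'origin': array([ 0.90412936, -0.6242207 ,  1.01333401]), 'orientation': array([-2.38898502, -0.67358912,  0.23437356])}
top {'fx': 401.31599131397616, 'fy': 401.31599131397616, 'cx': 253.90910070443127, 'cy': 194.6202568121677, 'origin': array([ 0.39395719, -0.03051805,  1.58260466]), 'orientation': array([-2.14308059,  2.18918456, -0.06635994])}
```

View pics/scene0.png

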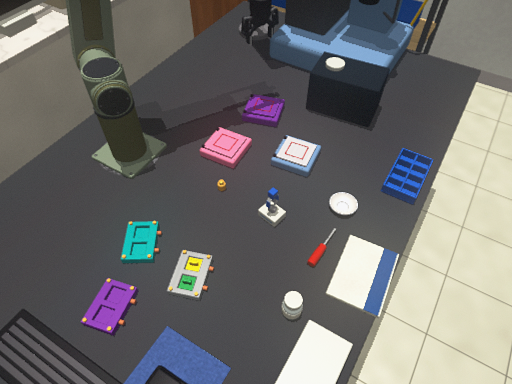

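View pics/top0.png

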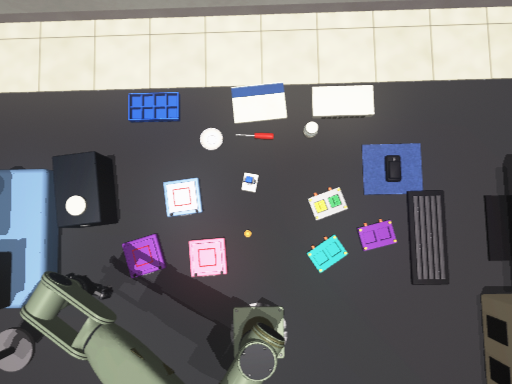

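The scene view shows the steel die at about (190,273), with yellow at (194,264) and green at (187,282). The tweezers on the stand are at (272,205) and the platform with the red outline is at (297,153). In the top view the die is at (327,204), the stand at (250,182) and the platform at (182,197). The pink, purple and turquoise parts are look-alikes.

```bash
cat > h.py <<'E'
import cv2,numpy as np
from scipy.spatial.transform import Rotation as R
from plant import env
def ray(n,p):
    c=env.camera_info(n);d=np.array([(p[0]-c['cx'])/c['fx'],(p[1]-c['cy'])/c['fy'],1.])
    return np.array(c['origin']),R.from_rotvec(c['orientation']).as_matrix()@d
def onz(n,p,z):
    o,d=ray(n,p);return o+d*(z-o[2])/d[2]
def tri(p,q):
    o1,d1=ray("scene",p);o2,d2=ray("top",q)
    s=np.linalg.lstsq(np.c_[d1,-d2],o2-o1,rcond=None)[0]
    a,b=o1+d1*s[0],o2+d2*s[1];return (a+b)/2,np.linalg.norm(a-b)
def hsv(im,lo,hi,box):
    m=cv2.inRange(cv2.cvtColor(im,cv2.COLOR_BGR2HSV),np.array(lo),np.array(hi));k=np.zeros_like(m);x0,y0,x1,y1=box;k[y0:y1,x0:x1]=m[y0:y1,x0:x1];return k
def cen(m):
    y,x=np.nonzero(m);return np.array([x.mean(),y.mean()]),len(x)
def rect(pts):
    r=cv2.minAreaRect((np.array(pts)[:,:2]*1000).astype(np.float32));return cv2.boxPoints(r),r
E
cat > m.py <<'E'
from h import *
S,T=cv2.imread("pics/scene0.png"),cv2.imread("pics/top0.png")
B={"scene":dict(die=(160,240,220,305),out=(270,130,325,178),tw=(255,183,290,226)),"top":dict(die=(300,182,352,226),out=(160,172,205,220),tw=(236,168,264,198))}
for n,im in(("scene",S),("top",T)):
    b=B[n]
    for c,lo,hi in(("yellow",(20,120,90),(35,255,255)),("green",(45,120,60),(85,255,255))):
        p,k=cen(hsv(im,lo,hi,b["die"]));print(n,c,p.round(1),k,onz(n,p,.02).round(4))
    red=hsv(im,(0,110,80),(8,255,255),b["out"])|hsv(im,(172,110,80),(180,255,255),b["out"])
    y,x=np.nonzero(red);w=[onz(n,q,.04) for q in zip(x,y)];q,r=rect(w);print(n,"outline",len(x),r,np.mean(w,0).round(4))
    p,k=cen(hsv(im,(100,150,50),(130,255,255),b["tw"]));print(n,"blue",p.round(1),k)
    wh=hsv(im,(0,0,150),(180,60,255),b["tw"]);y,x=np.nonzero(wh);q,r=rect([onz(n,q,.03) for q in zip(x,y)]);print(n,"stand",len(x),r)
    g=hsv(im,(0,0,110),(180,60,255),b["die"]);y,x=np.nonzero(g);q,r=rect([onz(n,q,.022) for q in zip(x,y)]);print(n,"die",len(x),r)
cr=lambda im,b:cv2.resize(im[b[1]:b[3],b[0]:b[2]],(390,290),interpolation=cv2.INTER_CUBIC)
def box(c,w=26):return (c[0]-w,c[1]-int(w*.75),c[0]+w,c[1]+int(w*.75))
cv2.imwrite("pics/crop0.png",np.vstack([np.hstack([cr(S,box((272,205))),cr(T,box((250,182)))]),np.hstack([cr(S,box((190,273),32)),cr(T,box((327,204)))])]))
E
python3 m.py
```

```text
scene yellow [192.6 265.5] 211 [ 0.4779 -0.259   0.02  ]
scene green [186.8 282.3] 176 [ 0.4955 -0.3086  0.02  ]
scene outline 15 ((521.4462890625, 284.41973876953125), (63.62786102294922, 61.66460418701172), 7.502551078796387) [0.5218 0.2838 0.04  ]
scene blue [271.7 193.4] 58
scene stand 242 ((572.9752197265625, 21.049694061279297), (60.737449645996094, 75.49351501464844), 78.44772338867188)
scene die 969 ((484.8409423828125, -281.11541748046875), (93.17760467529297, 133.1671142578125), 18.730958938598633)
top yellow [320.5 205.6] 80 [ 0.4793 -0.2522  0.02  ]
top green [334.4 200.6] 78 [ 0.4977 -0.3063  0.02  ]
top outline 3 ((510.8864440917969, 297.7991638183594), (80.5270004272461, 45.05432891845703), 46.195831298828125) [0.5157 0.292  0.04  ]
top blue [248.6 179.4] 27
top stand 211 ((577.553466796875, 21.572717666625977), (57.402828216552734, 69.80315399169922), 77.72209167480469)
top die 596 ((493.87738037109375, -277.1264953613281), (105.09394073486328, 135.79049682617188), 18.74189567565918)
```

View pics/crop0.png

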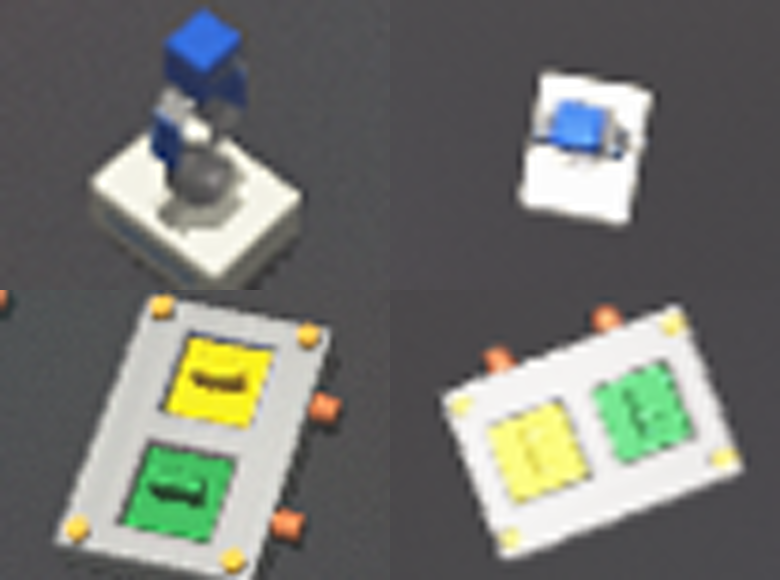

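The crops show the 70 mm side of the stand running roughly along world x, turned about -12°, with the bows pointing out along ±y. The fin line between yellow and green runs at about -71°, which matches the die's 18.7° turn. Moving over towards the tweezers first.

Call:
{"fn": "arm_command", "kwargs": {
  "rows": [
    [1,-1,-0.63,0,-0.38],
    [1,-1,-0.63,0,-0.38],
    [1,-1,-0.63,0,-0.38],
    [1,-1,-0.63,0,-0.38],
    [1,-1,-0.63,0,-0.38],
    [1,-1,-0.63,0,-0.38]
  ]
}}

```text
t: 0.85
position: [0.3604, 0.3341, 0.2497]
eef_rot: [-0.338, -3.122, -0.0]
contact_force: [0.3, -0.1, -0.2]
grip_width: 0.998
gripper_force: 0.0
```

```bash
cat > m2.py <<'E'
from h import *
S,T=cv2.imread("pics/scene0.png"),cv2.imread("pics/top0.png")
def big(m):
    n,l,s,c=cv2.connectedComponentsWithStats(m);i=1+np.argmax(s[1:,4]);return (l==i).astype(np.uint8)*255
B={"scene":((160,240,220,305),(270,130,325,178)),"top":((300,182,352,226),(160,172,205,220))}
P={}
for n,im in(("scene",S),("top",T)):
    d,o=B[n]
    for c,lo,hi in(("yellow",(20,90,90),(35,255,255)),("green",(45,90,60),(85,255,255))):
        P[n,c],k=cen(big(hsv(im,lo,hi,d)));print(n,c,k,onz(n,P[n,c],.0195).round(4))
    red=hsv(im,(0,45,80),(12,255,255),o)|hsv(im,(165,45,80),(180,255,255),o)
    y,x=np.nonzero(red);q,r=rect([onz(n,q,.04) for q in zip(x,y)]);print(n,"outline",len(x),np.round(np.r_[r[0],r[1],r[2]],1))
    pl=big(hsv(im,(0,0,140),(180,255,255),o));y,x=np.nonzero(pl);q,r=rect([onz(n,q,.04) for q in zip(x,y)]);print(n,"plate",len(x),np.round(np.r_[r[0],r[1],r[2]],1))
for c in("yellow","green"):print(c,tri(P["scene",c],P["top",c]))
print("tail top",tri((272.7,190.7),(248.6,178.9)))
cr=lambda im,c,w=26:cv2.resize(im[c[1]-w*3//4:c[1]+w*3//4,c[0]-w:c[0]+w],(390,290),interpolation=cv2.INTER_CUBIC)
cv2.imwrite("pics/crop1.png",np.hstack([cr(S,(297,153)),cr(T,(182,197))]))
s=env.read_state();print(s['t'],s['position'],s['eef_rot'])
E
python3 m2.py
```

```text
scene yellow 190 [ 0.4764 -0.2537  0.0195]
scene green 195 [ 0.4948 -0.3086  0.0195]
scene outline 77 [522.2 284.1  67.4  68.2   6.1]
scene plate 1070 [526.9 274.1 136.7 137.2   6.6]
top yellow 103 [ 0.4788 -0.2513  0.0195]
top green 100 [ 0.4974 -0.3061  0.0195]
top outline 46 [525.9 286.1  66.2  64.    6.7]
top plate 1261 [523.1 283.5 140.  139.3   6.6]
yellow (array([ 0.47754878, -0.25247083,  0.01925955]), np.float64(0.0034173509191477024))
green (array([ 0.49611669, -0.3074121 ,  0.01944187]), np.float64(0.0035563431194650733))
tail top (array([0.57581721, 0.02066603, 0.12533501]), np.float64(0.003128598340196525))
0.85 [0.3603619  0.33406048 0.24968001] [-3.37724145e-01 -3.12241543e+00 -2.37916655e-04]
```

View pics/crop1.png

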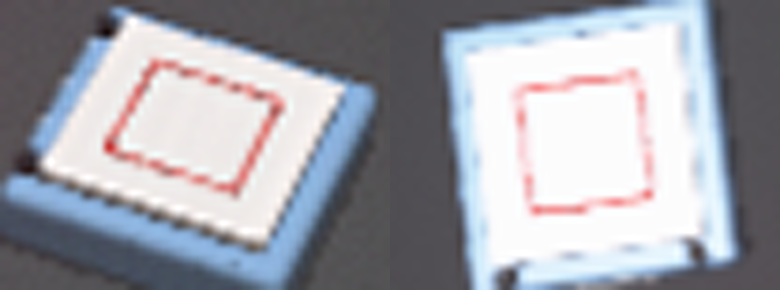

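The tail triangulates to z=0.125, as expected at (0.576,0.021). The yellow specimen is at (0.4775,-0.2525). The outline is at (0.524,0.285), turned about 6.5°, and measures 60 to 67 mm, which fits the 60 mm inside size. The crops show the red square clear on both views.

Call:
{"fn": "arm_command", "kwargs": {
  "rows": [
    [1,-0.69,-0.65,0,0],
    [1,-0.69,-0.65,0,0],
    [1,-0.69,-0.65,0,0],
    [1,-0.69,-0.65,0,0],
    [1,-0.69,-0.65,0,0]
  ]
}}

```text
t: 1.48
position: [0.4672, 0.1788, 0.2496]
eef_rot: [-0.335, -3.122, -0.001]
contact_force: [-0.5, -0.2, 0.3]
grip_width: 0.999
gripper_force: 0.0
```

Call:
{"fn": "arm_command", "kwargs": {
  "rows": [
    [1,-0.69,-0.65,0,0],
    [1,-0.69,-0.65,0,0],
    [1,-0.69,-0.65,0,0],
    [1,-0.69,-0.65,0,0],
    [1,-0.69,-0.65,0,0],
    [1,-0.69,-0.65,0,0]
  ]
}}

```text
t: 2.22
position: [0.574, 0.0235, 0.2499]
eef_rot: [-0.332, -3.123, -0.001]
contact_force: [0.1, -0.3, -0.1]
grip_width: 1.002
gripper_force: 0.0
```

Call:
{"fn": "arm_command", "kwargs": {
  "rows": [
    [1,-0.01,-0.01,0.25,0],
    [1,-0.01,-0.01,0.5,0],
    [1,-0.01,-0.01,0.7,0],
    [1,-0.01,-0.01,0.8,0],
    [1,-0.01,-0.01,0.85,0],
    [1,-0.01,-0.01,0.85,0],
    [1,-0.01,-0.01,0.85,0]
  ]
}}

```text
t: 3.1
position: [0.5775, 0.019, 0.0815]
eef_rot: [0.335, 3.121, 0.0]
contact_force: [0.6, -0.7, 0.2]
grip_width: 0.998
gripper_force: 0.0
```

Run:
```python
from h import *
S,T=env.capture("scene"),env.capture("top")
cr=lambda im,c,w=26:cv2.resize(im[c[1]-w*3//4:c[1]+w*3//4,c[0]-w:c[0]+w],(390,290),interpolation=cv2.INTER_CUBIC)
cv2.imwrite("pics/crop2.png",np.hstack([cr(S,(272,200)),cr(T,(250,182))]))
```

```text
(no output)
```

View pics/crop2.png

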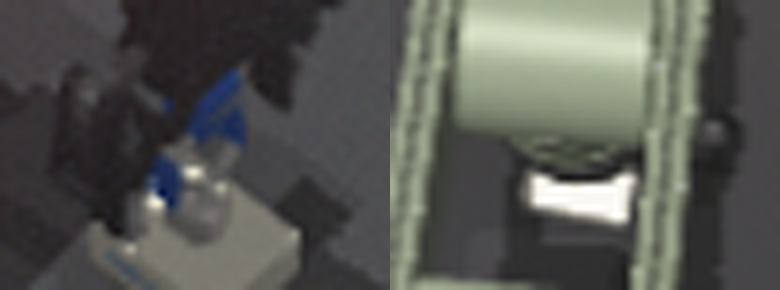

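The left crop shows the open fingers straddling the bows; the right crop is mostly hidden by the arm. Squeezing now.

Call:
{"fn": "arm_command", "kwargs": {
  "rows": [
    [-1,0,0,0,0],
    [-1,0,0,0,0],
    [-1,0,0,0,0],
    [-1,0,0,0,0],
    [-1,0,0,0,0],
    [-1,0,0,0,0],
    [-1,0,0,0,0],
    [-1,0,0,0,0]
  ],
  "force": 22
}}

```text
t: 4.2
position: [0.5764, 0.0187, 0.08]
eef_rot: [-0.337, -3.123, 0.0]
contact_force: [-0.6, -0.2, -0.1]
grip_width: 0.44
gripper_force: 25.9
```

Call:
{"fn": "arm_command", "kwargs": {
  "rows": [
    [-1,0,0,-0.04,0],
    [-1,0,0,-0.1,0],
    [-1,0,0,-0.2,0],
    [-1,0,0,-0.35,0],
    [-1,0,0,-0.5,0],
    [-1,0,0,-0.5,0],
    [-1,0,0,-0.5,0]
  ]
}}

```text
t: 5.08
position: [0.576, 0.0188, 0.1798]
eef_rot: [-0.337, -3.123, -0.0]
contact_force: [-0.0, -0.6, -1.6]
grip_width: 0.439
gripper_force: 25.9
```

Run:
```python
from h import *
S=env.capture("scene")
c,w=(272,185),39
cv2.imwrite("pics/crop3.png",cv2.resize(S[c[1]-w:c[1]+w,c[0]-w:c[0]+w],(580,580),interpolation=cv2.INTER_CUBIC))
```

```text
(no output)
```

View pics/crop3.png

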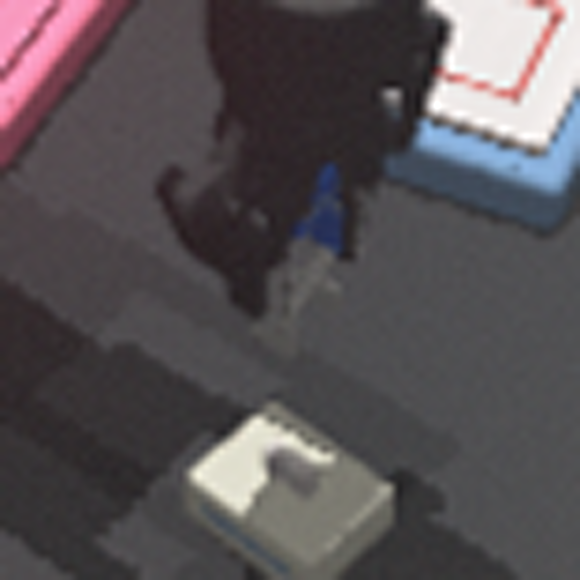

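The tweezers are off the stand, tips open, and the stand fin is bare.

Call:
{"fn": "arm_command", "kwargs": {
  "rows": [
    [-1,0.03,-0.2,0,-0.2],
    [-1,0.06,-0.4,0,-0.4],
    [-1,0.08,-0.6,0,-0.54],
    [-1,0.1,-0.72,0,-0.54],
    [-1,0.1,-0.72,0,-0.54],
    [-1,0.1,-0.72,0,-0.54]
  ]
}}

```text
t: 5.88
position: [0.5258, -0.117, 0.1789]
eef_rot: [0.087, -3.139, -0.002]
contact_force: [-0.2, 0.2, -0.3]
grip_width: 0.441
gripper_force: 26.0
```

Call:
{"fn": "arm_command", "kwargs": {
  "rows": [
    [-1,0.08,-0.2,0,-0.2],
    [-1,0.16,-0.4,0,-0.4],
    [-1,0.24,-0.56,0,-0.54],
    [-1,0.28,-0.66,0,-0.54],
    [-1,0.28,-0.66,0,-0.54],
    [-1,0.28,-0.66,0,-0.54],
    [-1,0.28,-0.66,0,-0.54]
  ]
}}

```text
t: 6.75
position: [0.478, -0.2513, 0.1798]
eef_rot: [0.511, -3.1, -0.001]
contact_force: [-0.1, 0.1, -0.4]
grip_width: 0.448
gripper_force: 25.9
```

Run:
```python
from h import *
S,T=env.capture("scene"),env.capture("top")
s=env.read_state();print(s['position'],s['eef_rot'],R.from_rotvec(s['eef_rot']).as_matrix().round(3))
c,w=(192,255),36
a=cv2.resize(S[c[1]-w:c[1]+w,c[0]-w:c[0]+w],(400,400),interpolation=cv2.INTER_CUBIC)
c=(325,204)
b=cv2.resize(T[c[1]-w:c[1]+w,c[0]-w:c[0]+w],(400,400),interpolation=cv2.INTER_CUBIC)
cv2.imwrite("pics/crop4.png",np.hstack([a,b]))
```

```text
[ 0.4779462  -0.25161253  0.17993541] [ 5.10918505e-01 -3.09976682e+00 -4.27373120e-04] [[-0.947 -0.321 -0.   ]
 [-0.321  0.947  0.   ]
 [-0.     0.    -1.   ]]
```

View pics/crop4.png

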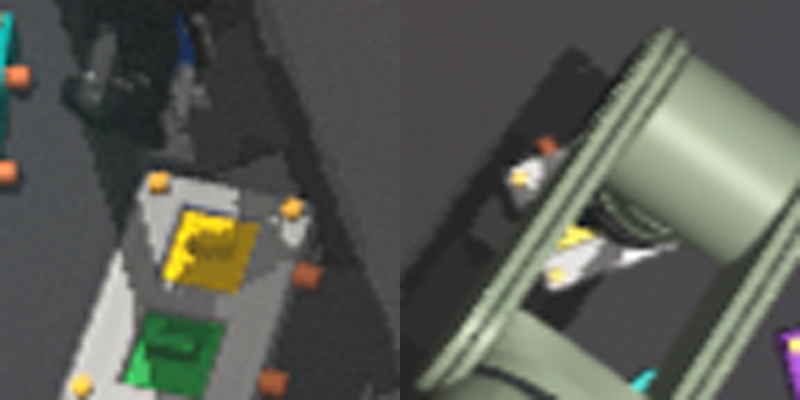

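Call:
{"fn": "arm_command", "kwargs": {
  "rows": [
    [-1,0,0,0.1,0],
    [-1,0,0,0.2,0],
    [-1,0,0,0.3,0],
    [-1,0,0,0.37,0],
    [-1,0,0,0.37,0],
    [-1,0,0,0.37,0]
  ]
}}

```text
t: 7.6
position: [0.4782, -0.2529, 0.1067]
eef_rot: [-0.509, 3.099, -0.002]
contact_force: [-0.5, 0.7, -0.5]
grip_width: 0.442
gripper_force: 25.9
```

Run:
```python
from h import *
S=env.capture("scene")
s=env.read_state();print(s['position'])
c=env.camera_info("scene");Rm=R.from_rotvec(c['orientation']).as_matrix()
def proj(p):
    q=Rm.T@(np.array(p)-c['origin']);return np.array([c['cx']+c['fx']*q[0]/q[2],c['cy']+c['fy']*q[1]/q[2]])
Z=R.from_rotvec(s['eef_rot']).as_matrix()
x0,y0,w,k=162,233,64,580/64
im=cv2.resize(S[y0:y0+w,x0:x0+w],(580,580),interpolation=cv2.INTER_CUBIC)
def dot(p,col):
    u=(proj(p)-[x0,y0]+.5)*k;cv2.circle(im,tuple(int(v) for v in u),3,col,-1)
b=s['position']-[0,0,.05]
for sy in(-1,1):
  for sx in(-1,1):
    for o in(.0115,.0165):dot(b+Z[:,0]*.01*sx+Z[:,1]*sy*o,(255,0,255))
f=np.array([.4775,-.2525,.033])
for sy in(-1,1):
  for sx in(-1,1):dot(f+Z[:,0]*.012*sx+Z[:,1]*.004*sy,(0,0,255))
cv2.imwrite("pics/crop5.png",im)
```

```text
[ 0.47832109 -0.25306552  0.10698614]
```

View pics/crop5.png

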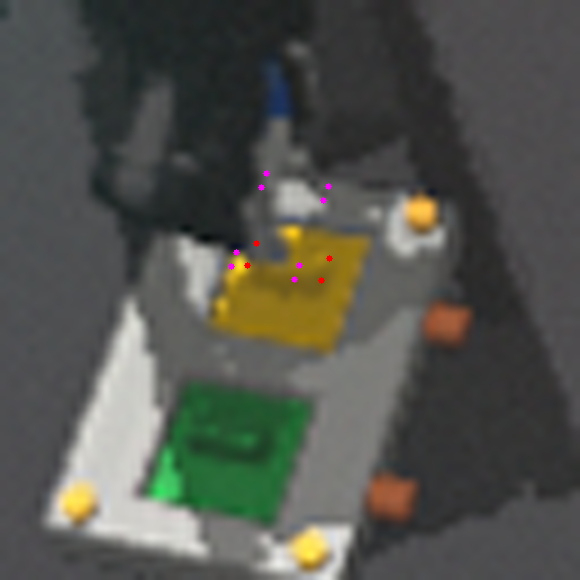

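The near tip is dark at about (265,235) and the far tip is bright at about (300,195). They straddle the yellow fin, within about 3 mm of the projected points (the opening allows ±7.5 mm). Lowering.

Call:
{"fn": "arm_command", "kwargs": {
  "rows": [
    [-1,0,0,0.05,0],
    [-1,0,0,0.09,0],
    [-1,0,0,0.12,0],
    [-1,0,0,0.15,0],
    [-1,0,0,0.17,0],
    [-1,0,0,0.18,0],
    [-1,0,0,0.18,0]
  ]
}}

```text
t: 8.52
position: [0.4776, -0.2526, 0.0699]
eef_rot: [0.509, -3.1, -0.0]
contact_force: [0.7, -1.1, -1.0]
grip_width: 0.443
gripper_force: 25.9
```

Call:
{"fn": "arm_command", "kwargs": {
  "rows": [
    [0.1,0,0,0,0],
    [0.3,0,0,0,0],
    [0.5,0,0,0,0],
    [0.8,0,0,0,0],
    [1,0,0,0,0],
    [1,0,0,0,0],
    [1,0,0,0,0],
    [1,0,0,0,0]
  ]
}}

```text
t: 9.52
position: [0.4776, -0.2526, 0.07]
eef_rot: [0.509, -3.1, -0.0]
contact_force: [-0.4, -0.0, -0.5]
grip_width: 0.998
gripper_force: 0.0
```

Run:
```python
from h import *
S=env.capture("scene")
s=env.read_state();print(s['t'],s['position'],s['contact_force'],s['gripper_force'],s['grip_width'])
x0,y0,w=162,228,64
cv2.imwrite("pics/crop6.png",cv2.resize(S[y0:y0+w,x0:x0+w],(580,580),interpolation=cv2.INTER_CUBIC))
```

```text
9.575 [ 0.47756219 -0.25262407  0.06996152] [0.67815334 0.01449222 0.03188549] 0.0 1.0025842127567643
```

View pics/crop6.png

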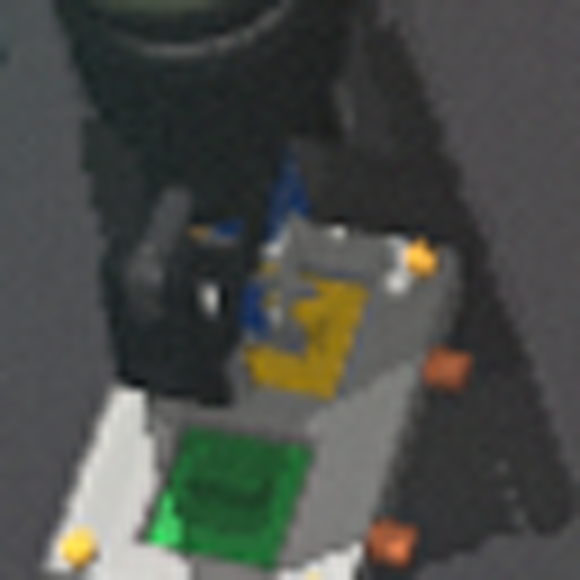

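The tweezers stand upright on the yellow fin, near bow at about (255,305), and the fingers are clear of it. Next I raise to tail height and make a quarter turn.

Call:
{"fn": "arm_command", "kwargs": {
  "rows": [
    [1,0,0,-0.08,0],
    [1,0,0,-0.17,0],
    [1,0,0,-0.17,0.3],
    [1,0,0,-0.17,0.6],
    [1,0,0,-0.17,0.785],
    [1,0,0,-0.17,0.785]
  ]
}}

```text
t: 10.32
position: [0.4783, -0.2531, 0.1056]
eef_rot: [0.104, 3.138, -0.002]
contact_force: [0.4, -0.6, 0.2]
grip_width: 1.0
gripper_force: 0.0
```

Call:
{"fn": "arm_command", "kwargs": {
  "rows": [
    [1,0,0,0,0.3],
    [1,0,0,0,0.6],
    [1,0,0,0,0.785],
    [1,0,0,0,0.785]
  ]
}}

```text
t: 10.82
position: [0.4779, -0.2528, 0.1048]
eef_rot: [0.712, 3.059, -0.001]
contact_force: [0.1, 0.6, 0.2]
grip_width: 1.002
gripper_force: 0.0
```

Call:
{"fn": "arm_command", "kwargs": {
  "rows": [
    [1,0,0,0,0.3],
    [1,0,0,0,0.6],
    [1,0,0,0,0.785],
    [1,0,0,0,0.785]
  ]
}}

```text
t: 11.32
position: [0.4778, -0.2527, 0.1044]
eef_rot: [1.294, 2.862, -0.0]
contact_force: [0.1, -0.4, -1.0]
grip_width: 0.998
gripper_force: 0.0
```

Call:
{"fn": "arm_command", "kwargs": {
  "rows": [
    [1,0,0,0,0.3],
    [1,0,0,0,0.6],
    [1,0,0,0,0.785],
    [1,0,0,0,0.785],
    [1,0,0,0,0.785],
    [1,0,0,0,0.785]
  ]
}}

```text
t: 12.08
position: [0.4776, -0.2526, 0.104]
eef_rot: [1.83, 2.554, 0.0]
contact_force: [0.5, -0.2, -0.0]
grip_width: 0.999
gripper_force: 0.0
```

Run:
```python
from h import *
s=env.read_state();print(s['t'],s['position'],s['contact_force'],s['joints'])
Z=R.from_rotvec(s['eef_rot']).as_matrix();print(Z.round(3),np.degrees(np.arctan2(Z[1,1],Z[0,1])))
```

```text
12.075 [ 0.47758992 -0.2526281   0.10402499] [ 0.54537752 -0.18513098 -0.01322765] [-6.46782437e-01  3.01267378e-01  1.75381766e+00  7.93978350e-06
  1.08644661e+00 -9.74137910e-01]
[[-0.322  0.947  0.   ]
 [ 0.947  0.322 -0.   ]
 [-0.     0.    -1.   ]] 18.755875254370704
```

Call:
{"fn": "arm_command", "kwargs": {
  "rows": [
    [-1,0,0,0,0],
    [-1,0,0,0,0],
    [-1,0,0,0,0],
    [-1,0,0,0,0],
    [-1,0,0,0,0],
    [-1,0,0,0,0],
    [-1,0,0,0,0],
    [-1,0,0,0,0]
  ],
  "force": 35
}}

```text
t: 13.08
position: [0.4775, -0.2526, 0.104]
eef_rot: [-1.831, -2.552, 0.0]
contact_force: [-0.1, -0.2, 0.9]
grip_width: 0.249
gripper_force: 39.1
```

Call:
{"fn": "arm_command", "kwargs": {
  "rows": [
    [-1,0,0,-0.02,0],
    [-1,0,0,-0.05,0],
    [-1,0,0,-0.09,0],
    [-1,0,0,-0.15,0],
    [-1,0,0,-0.25,0],
    [-1,0,0,-0.35,0],
    [-1,0,0,-0.4,0],
    [-1,0,0,-0.4,0]
  ]
}}

```text
t: 14.08
position: [0.4782, -0.253, 0.1852]
eef_rot: [1.83, 2.551, -0.0]
contact_force: [0.9, -0.8, -1.2]
grip_width: 0.252
gripper_force: 39.0
```

Run:
```python
from h import *
S=env.capture("scene")
s=env.read_state();print(s['t'],s['position'],s['contact_force'],s['gripper_force'],s['grip_width'])
x0,y0,w=157,215,74
cv2.imwrite("pics/crop7.png",cv2.resize(S[y0:y0+w,x0:x0+w],(580,580),interpolation=cv2.INTER_CUBIC))
```

```text
14.125 [ 0.47757849 -0.25260737  0.18417115] [ 0.28316221 -0.20973366 -2.23870067] 39.04677629470825 0.25100383245572544
```

View pics/crop7.png

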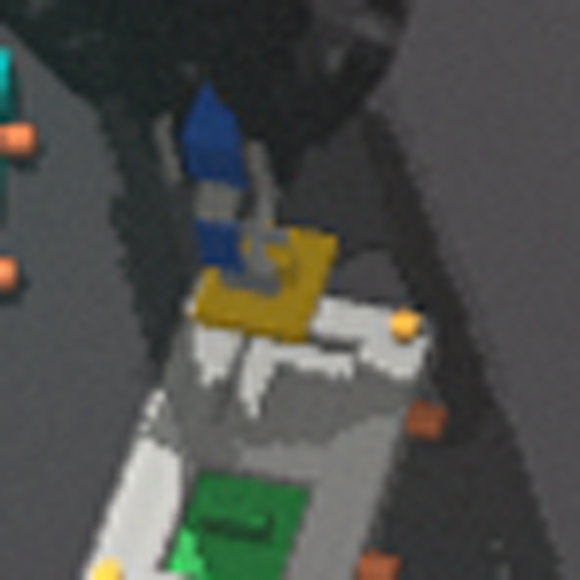

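The specimen hangs level in the tweezers, clear of the die, and green is undisturbed at about (250,530). Carrying to the platform.

Call:
{"fn": "arm_command", "kwargs": {
  "rows": [
    [-1,0.08,0.035,0,0],
    [-1,0.24,0.105,0,0],
    [-1,0.44,0.193,0,0],
    [-1,0.62,0.272,0,0],
    [-1,0.75,0.33,0,0],
    [-1,0.82,0.36,0,0],
    [-1,0.82,0.36,0,0]
  ]
}}

```text
t: 15.0
position: [0.4928, -0.0731, 0.1834]
eef_rot: [-1.828, -2.554, 0.001]
contact_force: [-0.2, 0.4, -1.8]
grip_width: 0.25
gripper_force: 39.0
```

Call:
{"fn": "arm_command", "kwargs": {
  "rows": [
    [-1,0.08,0.035,0,0],
    [-1,0.24,0.105,0,0],
    [-1,0.44,0.193,0,0],
    [-1,0.62,0.272,0,0],
    [-1,0.75,0.33,0,0],
    [-1,0.82,0.36,0,0],
    [-1,0.82,0.36,0,0]
  ]
}}

```text
t: 15.88
position: [0.5089, 0.1046, 0.1839]
eef_rot: [-1.83, -2.553, 0.001]
contact_force: [0.7, -1.1, -0.8]
grip_width: 0.251
gripper_force: 39.0
```

Call:
{"fn": "arm_command", "kwargs": {
  "rows": [
    [-1,0.08,0.035,0,0.06],
    [-1,0.24,0.105,0,0.15],
    [-1,0.44,0.193,0,0.25],
    [-1,0.62,0.272,0,0.35],
    [-1,0.75,0.33,0,0.43],
    [-1,0.82,0.36,0,0.43],
    [-1,0.82,0.36,0,0.43],
    [-1,0.82,0.36,0,0.43]
  ]
}}

```text
t: 16.88
position: [0.5247, 0.2813, 0.1838]
eef_rot: [2.096, 2.34, -0.002]
contact_force: [-0.1, -0.7, -0.7]
grip_width: 0.25
gripper_force: 39.0
```

Run:
```python
from h import *
S,T=env.capture("scene"),env.capture("top")
s=env.read_state();print(s['t'],s['position'],s['contact_force'],s['gripper_force'],s['grip_width'])
Z=R.from_rotvec(s['eef_rot']).as_matrix();print(Z.round(3),np.degrees(np.arctan2(Z[1,1],Z[0,1])))
p,k=cen(hsv(S,(20,90,60),(35,255,255),(265,110,330,180)));print("yellow",p,k,onz("scene",p,s['position'][2]-.086))
x0,y0,w=262,110,70
cv2.imwrite("pics/crop8.png",cv2.resize(S[y0:y0+w,x0:x0+w],(580,580),interpolation=cv2.INTER_CUBIC))
```

```text
16.975 [0.52470305 0.28139563 0.18391685] [-0.14582633 -0.10571717 -0.99489571] 38.97302985191345 0.248950239677771
[[-0.11   0.994 -0.   ]
 [ 0.994  0.11  -0.001]
 [-0.001 -0.    -1.   ]] 6.289088029566231
yellow [298.12941176 139.91764706] 85 [0.52809911 0.27484445 0.09791685]
```

View pics/crop8.png

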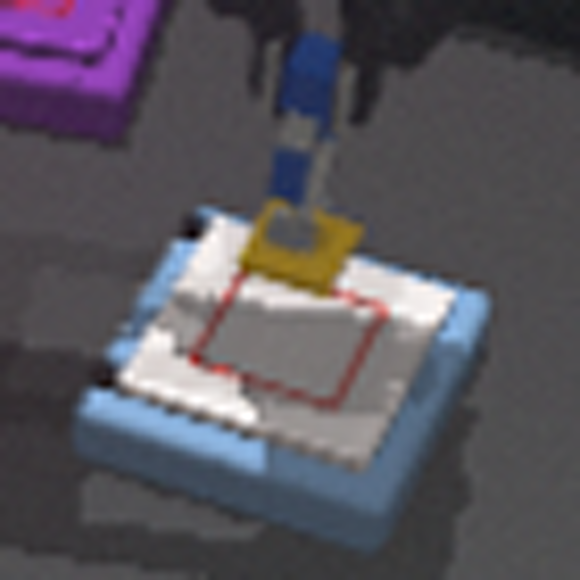

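The specimen's edges look parallel to the red outline in the crop. Its base is at about (300,250) and still 50 mm above the plate. I add 4 mm in y and lower gently.

Call:
{"fn": "arm_command", "kwargs": {
  "rows": [
    [-1,0.01,0,0.04,0],
    [-1,0.02,0,0.09,0],
    [-1,0.02,0,0.14,0],
    [-1,0.02,0,0.18,0],
    [-1,0.02,0,0.21,0],
    [-1,0.02,0,0.23,0],
    [-1,0.02,0,0.235,0],
    [-1,0.02,0,0.235,0]
  ]
}}

```text
t: 17.98
position: [0.5244, 0.2867, 0.1372]
eef_rot: [2.095, 2.341, 0.001]
contact_force: [0.4, 0.4, -1.0]
grip_width: 0.251
gripper_force: 39.0
```

Call:
{"fn": "arm_command", "kwargs": {
  "rows": [
    [-1,0,0,0.003,0],
    [-1,0,0,0.005,0],
    [-1,0,0,0.008,0],
    [-1,0,0,0.01,0],
    [-1,0,0,0.012,0],
    [-1,0,0,0.014,0],
    [-1,0,0,0.014,0],
    [-1,0,0,0.014,0]
  ]
}}

```text
t: 18.98
position: [0.5242, 0.2866, 0.1342]
eef_rot: [-2.095, -2.341, 0.0]
contact_force: [0.1, 0.7, -1.8]
grip_width: 0.247
gripper_force: 39.0
```

Run:
```python
from h import *
S=env.capture("scene");S=env.capture("scene")
s=env.read_state();print(s['t'],s['position'],s['contact_force'],s['ft_torque'])
x0,y0,w=262,110,70
cv2.imwrite("pics/crop9.png",cv2.resize(S[y0:y0+w,x0:x0+w],(580,580),interpolation=cv2.INTER_CUBIC))
from scipy.ndimage import label
y,x=np.nonzero(hsv(S,(20,90,60),(35,255,255),(265,110,330,180)));q,r=rect([onz("scene",a,.048) for a in zip(x,y)]);print(np.round(np.r_[r[0],r[1],r[2]],1),len(x))
```

```text
19.075 [0.52422477 0.28663067 0.13421944] [ 0.14741871  0.04406512 -0.90200315] [-0.04491411  0.03880027 -0.00802806]
[524.5 280.7  39.9  44.2   8.1] 81
```

The base measures about 40 mm wide and sits within about 3 mm of the outline centre, at 8° against 6.5°. There is no contact yet, so I continue down in fine steps.

Call:
{"fn": "arm_command", "kwargs": {
  "rows": [
    [-1,0,0,0.002,0],
    [-1,0,0,0.003,0],
    [-1,0,0,0.005,0],
    [-1,0,0,0.005,0],
    [-1,0,0,0.005,0],
    [-1,0,0,0.005,0]
  ]
}}

```text
t: 19.82
position: [0.5245, 0.2867, 0.1335]
eef_rot: [2.095, 2.341, 0.001]
contact_force: [0.6, 0.8, 3.9]
grip_width: 0.252
gripper_force: 39.6
```

Run:
```python
from h import *
f=[]
for i in range(6):
    env.capture("scene");s=env.read_state();f.append(s['contact_force'])
print(s['t'],s['position'],np.mean(f,0).round(2))
```

```text
20.125 [0.52445544 0.2866958  0.13334042] [-0.75 -0.28  3.41]
```

Contact at about 4 N, so the specimen rests on the plate. Releasing.

Call:
{"fn": "arm_command", "kwargs": {
  "rows": [
    [-0.45,0,0,0,0],
    [-0.4,0,0,0,0],
    [-0.3,0,0,0,0],
    [0,0,0,0,0],
    [0.3,0,0,0,0],
    [0.6,0,0,0,0],
    [0.6,0,0,0,0],
    [0.6,0,0,0,0]
  ]
}}

```text
t: 21.12
position: [0.5242, 0.2866, 0.1332]
eef_rot: [-2.095, -2.341, -0.0]
contact_force: [-0.5, -0.7, -0.0]
grip_width: 0.799
gripper_force: 0.0
```

Call:
{"fn": "arm_command", "kwargs": {
  "rows": [
    [0.6,0,0,-0.05,0],
    [0.6,0,0,-0.15,0],
    [0.6,0,0,-0.3,0],
    [0.6,0,0,-0.5,0],
    [0.6,0,0,-0.6,0],
    [0.6,0,0,-0.6,0],
    [0.6,0,0,-0.6,0],
    [0.6,0,0,-0.6,0]
  ]
}}

```text
t: 22.12
position: [0.5233, 0.2863, 0.2514]
eef_rot: [-2.094, -2.34, 0.005]
contact_force: [0.5, -0.4, -0.2]
grip_width: 0.799
gripper_force: 0.0
```

Run:
```python
from h import *
S,T=env.capture("scene"),env.capture("top")
s=env.read_state();print(s['t'],s['position'],s['contact_force'])
y,x=np.nonzero(hsv(S,(20,90,60),(35,255,255),(265,110,330,180)));q,r=rect([onz("scene",a,.048) for a in zip(x,y)]);print(np.round(np.r_[r[0],r[1],r[2]],1),len(x))
x0,y0,w=262,110,70
cv2.imwrite("pics/crop10.png",np.hstack([cv2.resize(S[y0:y0+w,x0:x0+w],(400,400),interpolation=cv2.INTER_CUBIC),cv2.resize(S,(400,400))]))
```

```text
22.225 [0.52354384 0.28636646 0.25172624] [-0.13343167 -0.53190655 -0.45023892]
[524.7 281.7  40.2  42.4   5.9] 78
```

View pics/crop10.png

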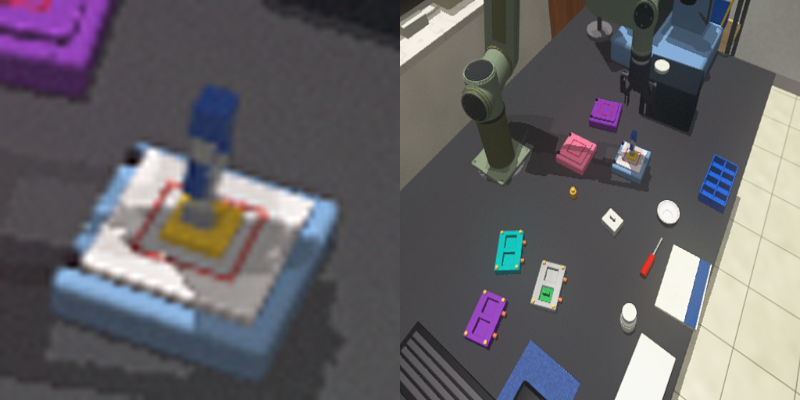

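The specimen stands flat, centred in the red outline and parallel to it, gripped by the upright tweezers. The gripper is clear and everything else is in its place.

```bash
python3 -c "
from plant import env
print(env.finish_job())"
```

```text
the job is handed in; nothing more can be done
None
```

The job is handed in: the yellow specimen stands flat inside the red outline, about 3 mm from its centre and parallel to it within about 1°, held by the upright tweezers, with the gripper clear; `finish_job()` returned no verdict.

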